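# Free the jammed lime feeder on the trolley

## Task

An orange half has slid down into the mouth of the wooden lime feeder and two limes are stuck behind it. Nudge the orange half back up the ramp, clear of the mouth, so that both limes roll out into the feeder's catch tray; leave the orange half lying cut face down on the ramp, lift neither it nor the limes out of the feeder, and do not disturb the jar, the squeezer, the dipper or the lid.

Things in the scene. Friction and masses are not known exactly. Their poses are not given: they have to be found in the camera images.
- feeder: Fixed pale wooden lime feeder, a walled ramp. Origin on the trolley top, below the narrow throat, on the centre line; x axis level, pointing uphill along the centre line; z up. The ramp floor's top is 50 + 0.158 x mm above the trolley top (9 degrees). At x = 0 to 60 mm the walls open out at 45 degrees, then run straight, 186 mm apart inside, to the back wall at x = 176 mm.
- throat (a point): Middle of the feeder's narrow throat (x = 0) on the ramp floor, 50 mm above the trolley top; axes as the feeder's. Downhill of it the floor is a straight spout 66 mm wide and 45 mm long. All ramp walls are 6 mm thick and stand 32 mm above the floor beside them.
- tray_mid (a point): Middle of the floor of the feeder's darker open catch tray, below the spout's end; 130 mm along the feeder, 140 mm wide, floor 5 mm and rim 36 mm above the trolley top.
- orange_mid (a point): The orange half: an orange-coloured rigid dome 80 mm across, 42 mm high, 90 g, cut face down on the ramp; point on its axis, 20 mm above the cut face, z along the axis. It starts against both throat corners, about 20 mm uphill of the throat, its edge reaching 17 mm into the spout. The lowest 13 mm of its side is upright. It slides when pushed (under 2 N) and stays where it is left on the ramp.
- lime_a_center (a point): Centre of a green lime, a ball 32 mm across, 20 g, held up on the ramp behind the orange half. It rolls down by itself once it has room to pass: the orange half must be at least 45 mm farther uphill than at the start; 65 mm leaves ample room.
- lime_b_center (a point): Centre of the other lime, the same as the first.
- jar_mid (a point): Bystander: amber hexagonal glass jar, 80 mm across, in a chrome stand 92 mm wide, 102 mm high; point on its axis 50 mm up.
- squeezer_mid (a point): Bystander: green plastic lemon squeezer, a 104 mm dish with a ribbed cone, 47 mm high, with a short handle; point at the centre of the dish.
- dipper: Bystander: wooden honey dipper 150 mm long lying on the trolley; origin on the trolley top under it.
- lid: Bystander: blue hard silicone lid, 80 mm across, 21 mm high with its knob; origin at the centre of its underside.
There are look-alikes about, which are no part of the job. What is shaped like the part that bears orange_mid but blue is not meant.

How it is judged:
At the end, for the whole second after the job is handed in: Both limes lie in the feeder's catch tray; the orange half lies cut face down (within about 10 degrees of the ramp) on the ramp between the feeder's walls, its centre at least 45 mm uphill of the throat (x of lime_a_center in the frame of feeder between -0.172 and -0.045 m and x of lime_b_center in the frame of feeder between -0.172 and -0.045 m and z of each of lime_a_center, lime_b_center in the frame of feeder below 0.045 m and y of lime_a_center in the frame of feeder between -0.065 and 0.065 m and y of lime_b_center in the frame of feeder between -0.065 and 0.065 m and x of orange_mid in the frame of feeder between 0.045 and 0.16 m and y of orange_mid in the frame of feeder between -0.08 and 0.08 m and angle between orange_mid's own z axis and vertical below 0.35 rad); the robot touches nothing.
It fails at once if the orange half or a lime is lifted out of the feeder (z of any of orange_mid, lime_a_center, lime_b_center in the frame of feeder above 0.14 m).
It fails at once if the jar, squeezer, dipper or lid is shifted by more than 20 mm (distance of any of jar_mid, squeezer_mid, dipper, lid from where it was at the start of the episode above 0.02 m).
It also fails if it takes over 35 s, if anything falls off the work surface, if the arm or the gripper's body presses on something with over 40 N, if the wrist force passes 120 N, or if a joint passes its speed limit or range.

## Robot

A 6-joint arm with a two-finger parallel gripper is mounted at the origin on the work surface. World frame = base frame: x ahead of the robot, y to its left, z up, the work surface at z = 0. Lengths are in m, angles in rad, forces in N, time in s.
With the tool pointing down it reaches from about 0.3 to 0.875 m from the base axis. Payload 6.4 kg.
Tool frame: the origin (TCP) lies midway between the tips of the shut fingers; the grasp point (between the pads) lies 19 mm behind it (ctrl.pinch_z is the distance from the TCP to the grasp point, in m); z points along the fingers, y is the line along which they close (so a half turn about z gives the same grasp; the last joint's range is limited). The gripper opens to 85 mm and grips with 20 to 120 N. Pads are 22 mm wide; open, the fingers measure 114 mm over their backs; the gripper's body (76 mm by 85 mm) begins 54 mm behind the grasp point. The pads swing forward as they close: fully open they stand 13 mm farther back than shut.
Start: joints at [1.127, 0.181, 1.607, -0, 1.354, -0.206], TCP at [0.135, 0.559, 0.231] pointing down, gripper open.
Joint ranges: [-2.99, 2.99], [-0.89, 2.07], [0.3, 2.58], [-1.14, 4.28], [0, 2.63], [-3.12, 3.12]. Speed limits (rad/s): [2.57, 2.57, 3.01, 3.14, 3.14, 3.14].

## Interface

Orientations are given as a unit quaternion [w, x, y, z].
In Python, from bench import ctrl gives the robot as it stands.
- The arm moves only by the tool apply_moves, never from a script. Its argument "moves" is a list of rows, each an object with "jaw": the opening, from 0 (shut) to 1 (fully open); "offset": the shift along the tool's x, y, z in mm, a list of three; "rot": the turn, a rotation vector about the tool's x, y, z in degrees, a list of three. In form: [{"jaw": jaw, "offset": [dx, dy, dz], "rot": [ax, ay, az]}, ...]. A call has exactly 5 rows; each row shifts and turns the commanded pose from where the row before left it, along the tool's axes as they then stand; what a row does not reach is not made up. A row lasts 1/8 s, in which the tool goes at most 62.5 mm and 10.7 degrees, less where a joint would pass 70% of its speed; a pose out of reach is approached as far as the arm can. A call is refused whole if a number of a shift passes 62.5 or a number of a turn 10.7, either way. A call with a gripper value outside its range is refused whole. The fingers move at their own pace and stop on an object; the grip force is fixed at half the most. Time passes only in rows, so rows that do not move let the fingers close, or fill a call up. It gives the time, the measured TCP pose, the force, the opening and the grip force at its end, in the units of the state.
- ctrl.get_obs(): the state, without advancing time (a new reading comes with each control period).
- ctrl.camera(name): name is "side" or "top"; returns (picture, depth): 384x512x3 uint8, red, green, blue; 384x512 float32, m along the optical axis (not along the pixel's ray), 0 where there is no reading.
- ctrl.camera_params(name): a dict with "K" (3x3 intrinsics, pixels), "cam_to_world" (4x4, takes a point from camera to world coordinates). Camera axes: x right, y down, z forward; pixel columns grow to the right and rows downward; lengths in m; the calibration is good to about 2 mm. A picture is of the moment at which its call begins. camera_params takes no time and is no camera call.
- ctrl.hand_in(): hands the job in; it is judged then, once.
Trained networks look in the newest picture that a camera, given by its name, has taken for a name from the list of things; names that differ only in an ending like _2 or _b are one class to them, and where a whole thing is asked for, a point or a joint stands for the part that bears it (a point fixed in the world has none). Each returns a list of dicts, best first, with "score" (0 to 1); they miss things now and then, are a little off and sometimes report something else, mostly with a low value. They report only what shows in the picture. A call takes as long as a camera call. They do not tell look-alikes from the thing itself.
- ctrl.outline_of(camera, target): "region" (384x512 bool, what is visible of it) and "position" ([column, row] in pixels, amid what is visible of it).
The state is a dict: "time_s": time; "q": joint angles; "dq": joint speeds; "joint_efforts": joint torques, N m; "eef_pos": TCP position; "eef_rot": TCP orientation; "wrist_force": force on the tool from outside, world axes, zero at the start; "torque": the same for the moment, N m; "opening": opening from 0.0 (shut) to 1.0 (fully open); "grasp_force": force on a finger pad.
Only numpy, scipy, OpenCV 4.12 (cv2) and the standard library are available. Lean on these libraries where they do the work, as an engineer would, in place of code of your own. Each camera call takes 0.05 s, during which the arm holds its last target. There are 200 camera calls.

## Working session

There is one attempt and no reset: what is moved stays moved. The work goes in short steps, Python scripts to look and compute and a tool call to move; the robot and the scene stay as the last step left them, time stands still between calls to the robot, and variables do not carry over. Pictures are saved under pics/ and viewed, at most 10 in all, crops included, and the job is handed in when it is done.

Besides the shell and the picture viewer there is one more tool, called after "Emit:" in YAML: its name, and indented under it one key for each argument. apply_moves: Moves the arm, as the interface text tells. Its arguments: {"type":"object","properties":{"moves":{"type":"array"}},"required":["moves"]}

```bash
mkdir -p pics
cat > h.py <<'E'
import numpy as np, cv2
from bench import ctrl
def cloud(cam,d):
    p=ctrl.camera_params(cam);K=np.array(p["K"]);T=np.array(p["cam_to_world"])
    v,u=np.mgrid[:384,:512]
    P=np.stack([(u-K[0,2])/K[0,0]*d,(v-K[1,2])/K[1,1]*d,d],-1)@T[:3,:3].T+T[:3,3]
    P[d==0]=np.nan
    return P
E
python3 - <<'E'
from h import *
ims=[]
for c in("top","side"):
    im,d=ctrl.camera(c);P=cloud(c,d);ims.append(im)
    for t in("feeder","orange_mid","lime_a_center","jar_mid","squeezer_mid","dipper","lid"):
        for r in ctrl.outline_of(c,t):
            m=r["region"]
            print(c,t,round(r["score"],2),np.round(r["position"]),np.round(np.nanmedian(P[m],0),3),np.round(np.nanmax(P[m][:,2]),3),im[m].mean(0).round(),m.sum())
    cv2.imwrite(f"pics/{c}0.png",im[...,::-1])
s=ctrl.get_obs();print(s["time_s"],s["eef_pos"],s["eef_rot"])
E
```

```text
top feeder 0.95 [229. 181.] [0.559 0.071 0.061] 0.116 [141. 108.  77.] 7589
top feeder 0.46 [249. 153.] [0.615 0.035 0.084] 0.092 [80. 97. 45.] 112
top orange_mid 0.94 [307. 142.] [ 0.657 -0.122  0.034] 0.05 [ 58.  74. 130.] 636
top orange_mid 0.75 [225. 244.] [0.382 0.109 0.033] 0.049 [ 61.  76. 130.] 703
top orange_mid 0.57 [244. 173.] [0.561 0.048 0.087] 0.1 [155.  86.  32.] 718
top lime_a_center 0.4 [229. 190.] [0.526 0.09  0.085] 0.091 [81. 97. 43.] 106
top jar_mid 0.85 [122. 235.] [0.42  0.366 0.09 ] 0.109 [110.  93.  82.] 1139
top squeezer_mid 0.83 [420. 223.] [ 0.436 -0.419  0.016] 0.046 [ 47. 105.  63.] 1245
top dipper 0.56 [406. 151.] [ 0.64  -0.388  0.021] 0.036 [110.  90.  82.] 286
top dipper 0.43 [232. 179.] [0.56  0.072 0.062] 0.116 [142. 108.  76.] 7345
top lid 0.9 [121. 170.] [0.591 0.391 0.009] 0.027 [ 45.  78. 151.] 612
top lid 0.56 [417. 223.] [ 0.434 -0.419  0.014] 0.046 [ 53. 107.  69.] 1382
side feeder 0.72 [199. 208.] [0.571 0.102 0.061] 0.11 [123.  97.  68.] 6906
side orange_mid 0.81 [282. 245.] [0.381 0.133 0.027] 0.041 [ 57.  76. 133.] 766
side orange_mid 0.76 [218. 194.] [0.559 0.07  0.082] 0.094 [161.  86.  20.] 597
side orange_mid 0.56 [204. 166.] [ 0.654 -0.101  0.025] 0.083 [ 30.  60. 129.] 503
side lime_a_center 0.65 [232. 209.] [0.524 0.103 0.078] 0.087 [62. 92. 35.] 142
side lime_a_center 0.45 [218. 196.] [0.558 0.069 0.081] 0.094 [159.  86.  22.] 639
side jar_mid 0.65 [241. 330.] [0.416 0.406 0.071] 0.103 [108.  93.  82.] 2697
side squeezer_mid 0.8 [295. 128.] [ 0.434 -0.407  0.017] 0.039 [54. 99. 68.] 655
side dipper 0.52 [236. 125.] [ 0.627 -0.368  0.014] 0.027 [100.  76.  59.] 181
side lid 0.7 [157. 330.] [0.587 0.402 0.006] 0.022 [ 41.  82. 160.] 1231
0.8 [0.13543554 0.55883427 0.23130141] [-1.24391380e-05  1.18628178e-01  9.92938747e-01  5.62805191e-06]
```

View pics/top0.png

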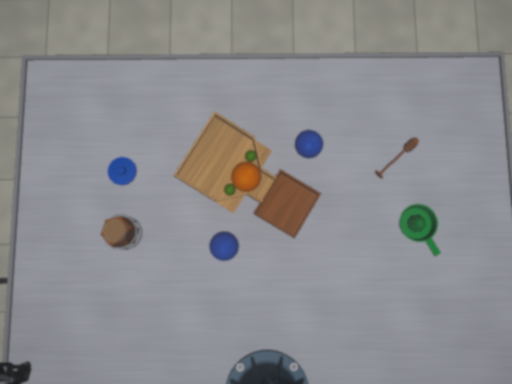

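View pics/side0.png

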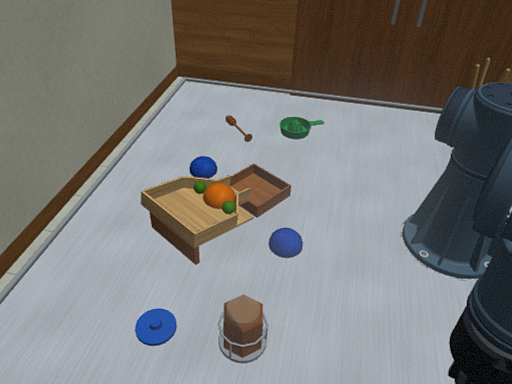

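The pictures show the orange dome at top (244,173) and side (218,194), between two limes at top (229,190) and (249,153). The two blue domes, at top (307,142) and (225,244), are the look-alikes. The orange one in the throat fits the description. I'll confirm this in a crop and fit the feeder frame.

```bash
cat > m.py <<'E'
from h import *
from scipy.optimize import least_squares
im,d=ctrl.camera("top");P=cloud("top",d)
cv2.imwrite("pics/crop1.png",cv2.resize(im[100:250,165:335],None,fx=4,fy=4,interpolation=cv2.INTER_CUBIC)[...,::-1])
r=ctrl.outline_of("top","feeder")[0]["region"]
h=cv2.cvtColor(im,cv2.COLOR_RGB2HSV)
ok=r&np.isfinite(P[...,2])&(P[...,2]>0)
# tray: dark pixels in feeder region
win=np.zeros_like(ok);win[95:250,165:335]=1
hue=h[...,0]
ground=np.nanmedian(P[win&~r][:,2]);print("ground",ground)
tray=ok&(h[...,2]<135)&(np.arange(512)[None]>250)&(np.arange(384)[:,None]>165)
n,l,s,c=cv2.connectedComponentsWithStats(tray.astype(np.uint8));k=1+np.argmax(s[1:,4]);tray=l==k
Q=P[tray];print("tray n",s[k],cv2.minAreaRect((Q[:,:2]*1000).astype(np.float32)))
# ramp floor plane
wood=ok&~tray&(hue<20)&(h[...,1]<140)&(np.arange(512)[None]<262)
Q=P[wood];best=None;rng=np.random.default_rng(0)
for i in range(800):
    a=Q[rng.choice(len(Q),3,False)];A=np.c_[a[:,:2],np.ones(3)]
    if abs(np.linalg.det(A))<1e-4: continue
    x=np.linalg.solve(A,a[:,2]);e=abs(np.c_[Q[:,:2],np.ones(len(Q))]@x-Q[:,2])<.003
    if best is None or e.sum()>best.sum():best=e
F=Q[best];x=np.linalg.lstsq(np.c_[F[:,:2],np.ones(len(F))],F[:,2],rcond=None)[0]
g=x[:2];print("slope",np.linalg.norm(g),"uphill deg",np.degrees(np.arctan2(g[1],g[0])),len(F),len(Q))
print("ramp rect",cv2.minAreaRect((F[:,:2]*1000).astype(np.float32)))
for t in("orange_mid","lime_a_center"):
    for q in ctrl.outline_of("top",t):
        m=q["region"]
        if im[m].mean(0)[2]<80: print(t,q["score"].__round__(2),q["position"],(P[m][:,:2].min(0)+P[m][:,:2].max(0))/2,np.nanmedian(P[m],0))
# orange by colour
for nm,mm in(("orange",(hue>5)&(hue<16)&(h[...,1]>190)&(h[...,2]>120)&win),("lime",(hue>28)&(hue<60)&(h[...,1]>100)&win)):
    n,l,s,c=cv2.connectedComponentsWithStats(mm.astype(np.uint8))
    for k in range(1,n):
        if s[k,4]>20:
            q=P[l==k];print(nm,s[k],np.nanmean(q,0).round(4),np.nanmax(q[:,2]).round(4),(np.nanmin(q,0)+np.nanmax(q,0))[:2]/2)
print(im[170:200:6,190],ctrl.get_obs()["time_s"])
E
python3 m.py
```

```text
ground 0.0010557827252806185
tray n [ 251  166   70   73 2558] ((512.3618774414062, -41.08673095703125), (184.49041748046875, 148.45846557617188), 57.971954345703125)
slope 0.15868955500619028 uphill deg 57.127633071933595 2786 4531
ramp rect ((587.72998046875, 88.0279541015625), (217.60305786132812, 197.76397705078125), 58.51377487182617)
orange_mid 0.7 [244.0, 171.7] [nan nan] [0.55911135 0.04850203 0.08672225]
lime_a_center 0.64 [228.1, 188.9] [nan nan] [0.52643721 0.09001914 0.08457528]
orange [233 164  26  26 553] [0.5584 0.0494 0.0886] 0.1029 [0.55949397 0.04980593]
lime [246 151  11  10  91] [0.6145 0.0359 0.0851] 0.0944 [0.61485816 0.03510521]
lime [225 184  10  11  91] [0.526  0.0914 0.0847] 0.0913 [0.52741785 0.09147876]
[[154 121  85]
 [156 123  86]
 [156 125  87]
 [147 147 152]
 [149 150 156]] 1.0
```

View pics/crop1.png

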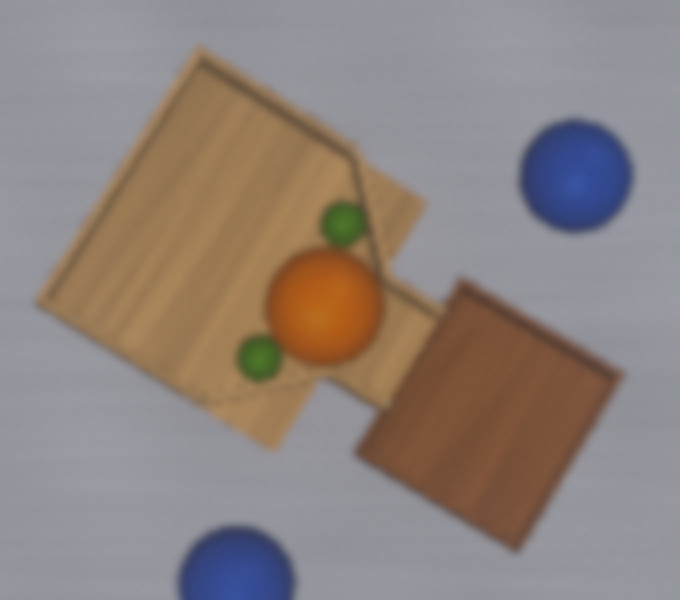

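The crop confirms it: the orange dome sits in the mouth at crop (325,305), with limes at (343,222) and (260,357), and both blue domes are outside the feeder. Uphill points at about 58° in world, and the throat is near (0.548, 0.033).

I'll push with both fingers slightly open, side by side across the spout. First I turn the tool so that its x axis points downhill.

Emit:
apply_moves:
  moves:
    - {"jaw": 0.2,"offset": [0,0,0],"rot": [0,0,-10.2]}
    - {"jaw": 0.2,"offset": [0,0,0],"rot": [0,0,-10.2]}
    - {"jaw": 0.2,"offset": [0,0,0],"rot": [0,0,-10.2]}
    - {"jaw": 0.2,"offset": [0,0,0],"rot": [0,0,-10.2]}
    - {"jaw": 0.2,"offset": [0,0,0],"rot": [0,0,-10.2]}

```text
time_s: 1.62
eef_pos: [0.1354, 0.5588, 0.2313]
eef_rot: [0.0, -0.323, 0.946, -0.0]
wrist_force: [0.0, 0.1, 0.1]
opening: 0.199
grasp_force: 0.0
```

Emit:
apply_moves:
  moves:
    - {"jaw": 0.2,"offset": [0,0,0],"rot": [0,0,-10.2]}
    - {"jaw": 0.2,"offset": [0,0,0],"rot": [0,0,-10.2]}
    - {"jaw": 0.2,"offset": [0,0,0],"rot": [0,0,-0.2]}
    - {"jaw": 0.2,"offset": [0,0,0],"rot": [0,0,0]}
    - {"jaw": 0.2,"offset": [0,0,0],"rot": [0,0,0]}

```text
time_s: 2.25
eef_pos: [0.1354, 0.5589, 0.2313]
eef_rot: [0.0, -0.484, 0.875, 0.0]
wrist_force: [-0.1, -0.2, 0.1]
opening: 0.202
grasp_force: 0.0
```

```bash
cat > go.py <<'E'
from h import *
from scipy.spatial.transform import Rotation as R
import sys
s=ctrl.get_obs();q=s["eef_rot"];M=R.from_quat([*q[1:],q[0]]).as_matrix()
a=np.radians(58);u=np.array([np.cos(a),np.sin(a),0]);l=np.array([-u[1],u[0],0]);t=np.array([.548,.0325,0])
p=np.array(s["eef_pos"])
print("t",s["time_s"],"tcp",p.round(4),"xang",np.degrees(np.arctan2(M[1,0],M[0,0])).round(1),"feeder xy",((p-t)@u).round(4),((p-t)@l).round(4),"F",np.round(s["wrist_force"],1),"open",s["opening"])
x,z=map(float,sys.argv[1:3]);g=t+x*u+[0,0,z]
print("offset mm",((g-p)@M*1000).round(1))
E
python3 go.py -0.036 0.15
```

```text
t 2.25 tcp [0.1354 0.5589 0.2313] xang -122.1 feeder xy 0.2278 0.6288 F [-0.1 -0.2  0.1] open 0.20233314173122255
offset mm [ 262.3 -629.4   81.3]
```

Emit:
apply_moves:
  moves:
    - {"jaw": 0.2,"offset": [17.5,-42,0],"rot": [0,0,0]}
    - {"jaw": 0.2,"offset": [17.5,-42,0],"rot": [0,0,0]}
    - {"jaw": 0.2,"offset": [17.5,-42,0],"rot": [0,0,0]}
    - {"jaw": 0.2,"offset": [17.5,-42,0],"rot": [0,0,0]}
    - {"jaw": 0.2,"offset": [17.5,-42,0],"rot": [0,0,0]}

```text
time_s: 2.88
eef_pos: [0.2678, 0.3722, 0.2315]
eef_rot: [0.0, -0.484, 0.875, 0.0]
wrist_force: [-0.2, -0.2, -0.3]
opening: 0.197
grasp_force: 0.0
```

Emit:
apply_moves:
  moves:
    - {"jaw": 0.2,"offset": [17.5,-42,0],"rot": [0,0,0]}
    - {"jaw": 0.2,"offset": [17.5,-42,0],"rot": [0,0,0]}
    - {"jaw": 0.2,"offset": [17.5,-42,0],"rot": [0,0,0]}
    - {"jaw": 0.2,"offset": [17.5,-42,0],"rot": [0,0,0]}
    - {"jaw": 0.2,"offset": [17.5,-42,0],"rot": [0,0,0]}

```text
time_s: 3.5
eef_pos: [0.3995, 0.1864, 0.2316]
eef_rot: [0.0, -0.484, 0.875, -0.0]
wrist_force: [0.3, 0.4, 0.3]
opening: 0.2
grasp_force: 0.0
```

Emit:
apply_moves:
  moves:
    - {"jaw": 0.2,"offset": [17.5,-42,0],"rot": [0,0,0]}
    - {"jaw": 0.2,"offset": [17.5,-42,0],"rot": [0,0,0]}
    - {"jaw": 0.2,"offset": [17.5,-42,0],"rot": [0,0,0]}
    - {"jaw": 0.2,"offset": [17.5,-42,0],"rot": [0,0,0]}
    - {"jaw": 0.2,"offset": [17.5,-42,0],"rot": [0,0,0]}

```text
time_s: 4.12
eef_pos: [0.5312, 0.0008, 0.2314]
eef_rot: [0.0, -0.484, 0.875, -0.0]
wrist_force: [1.0, 1.4, -0.1]
opening: 0.196
grasp_force: 0.0
```

```bash
python3 go.py -0.036 0.12
python3 - <<'E'
from h import *
im,d=ctrl.camera("side");cv2.imwrite("pics/s2.png",cv2.resize(im[100:280,110:330],None,fx=3,fy=3)[...,::-1])
E
```

```text
t 4.125 tcp [0.5312 0.0008 0.2314] xang -122.1 feeder xy -0.0358 -0.0025 F [ 1.   1.4 -0.1] open 0.19608479234025136
offset mm [  0.2   2.6 111.4]
```

View pics/s2.png

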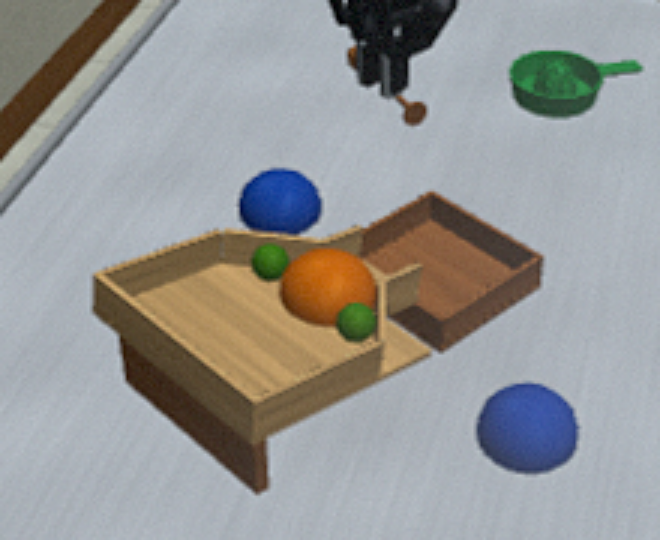

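The crop shows the scene unchanged: the orange half is still in the throat at crop (330,285) and the gripper is above the spout. I'll lower the tool into the spout.

Emit:
apply_moves:
  moves:
    - {"jaw": 0.2,"offset": [0,2.5,45],"rot": [0,0,0]}
    - {"jaw": 0.2,"offset": [0,0,45],"rot": [0,0,0]}
    - {"jaw": 0.2,"offset": [0,0,40],"rot": [0,0,0]}
    - {"jaw": 0.2,"offset": [0,0,30],"rot": [0,0,0]}
    - {"jaw": 0.2,"offset": [0,0,0],"rot": [0,0,0]}

```text
time_s: 4.8
eef_pos: [0.526, 0.0041, 0.069]
eef_rot: [-0.002, -0.484, 0.875, 0.002]
wrist_force: [-0.8, 0.3, -0.0]
opening: 0.198
grasp_force: 0.0
```

Emit:
apply_moves:
  moves:
    - {"jaw": 0.2,"offset": [0,0,8],"rot": [0,0,0]}
    - {"jaw": 0.2,"offset": [0,0,6],"rot": [0,0,0]}
    - {"jaw": 0.2,"offset": [0,0,5],"rot": [0,0,0]}
    - {"jaw": 0.2,"offset": [0,0,0],"rot": [0,0,0]}
    - {"jaw": 0.2,"offset": [0,0,0],"rot": [0,0,0]}

```text
time_s: 5.42
eef_pos: [0.5284, 0.0035, 0.0525]
eef_rot: [0.0, -0.485, 0.875, -0.0]
wrist_force: [0.0, 0.4, -0.4]
opening: 0.2
grasp_force: 0.0
```

```bash
python3 go.py 0.039 0.062
python3 - <<'E'
from h import *
im,d=ctrl.camera("side");cv2.imwrite("pics/s3.png",cv2.resize(im[100:280,110:330],None,fx=3,fy=3)[...,::-1])
E
```

```text
t 5.425 tcp [0.5284 0.0035 0.0525] xang -122.0 feeder xy -0.035 0.0012 F [ 0.   0.4 -0.4] open 0.1995210158436995
offset mm [-74.   -1.2  -9.4]
```

View pics/s3.png

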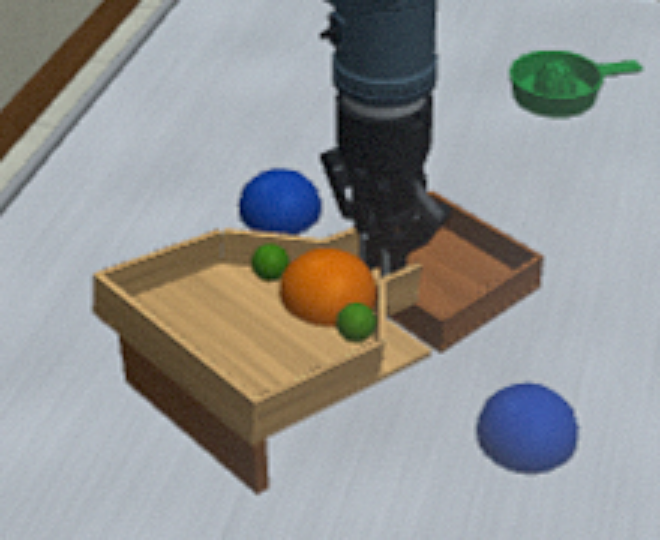

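The fingers are inside the spout with no contact. Now I'll push uphill slowly, rising with the ramp.

Emit:
apply_moves:
  moves:
    - {"jaw": 0.2,"offset": [0,0,3],"rot": [0,0,0]}
    - {"jaw": 0.2,"offset": [-5,0,-0.8],"rot": [0,0,0]}
    - {"jaw": 0.2,"offset": [-5,0,-0.8],"rot": [0,0,0]}
    - {"jaw": 0.2,"offset": [-5,0,-0.8],"rot": [0,0,0]}
    - {"jaw": 0.2,"offset": [-5,0,-0.8],"rot": [0,0,0]}

```text
time_s: 6.1
eef_pos: [0.5391, 0.0208, 0.0526]
eef_rot: [0.0, -0.485, 0.875, -0.0]
wrist_force: [-0.8, -0.9, -0.7]
opening: 0.201
grasp_force: 0.2
```

Emit:
apply_moves:
  moves:
    - {"jaw": 0.2,"offset": [-5,0,-0.8],"rot": [0,0,0]}
    - {"jaw": 0.2,"offset": [-5,0,-0.8],"rot": [0,0,0]}
    - {"jaw": 0.2,"offset": [-5,0,-0.8],"rot": [0,0,0]}
    - {"jaw": 0.2,"offset": [-5,0,-0.8],"rot": [0,0,0]}
    - {"jaw": 0.2,"offset": [-5,0,-0.8],"rot": [0,0,0]}

```text
time_s: 6.72
eef_pos: [0.5523, 0.042, 0.0565]
eef_rot: [-0.0, -0.485, 0.875, 0.0]
wrist_force: [-0.2, -0.2, 0.1]
opening: 0.195
grasp_force: 0.2
```

```bash
python3 go.py 0.039 0.062
python3 - <<'E'
from h import *
im,d=ctrl.camera("side");cv2.imwrite("pics/s4.png",cv2.resize(im[100:280,110:330],None,fx=3,fy=3)[...,::-1])
E
```

```text
t 6.725 tcp [0.5523 0.042  0.0565] xang -122.0 feeder xy 0.0103 0.0014 F [-0.2 -0.2  0.1] open 0.19542286844957946
offset mm [-28.7  -1.4  -5.5]
```

View pics/s4.png

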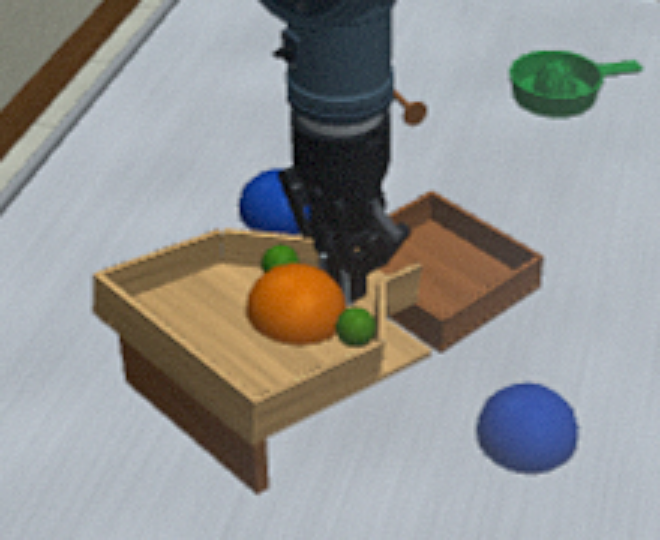

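The orange half is sliding straight and flat, now at crop (297,303), and the limes are still behind it. I'll push about 32 mm farther.

Emit:
apply_moves:
  moves:
    - {"jaw": 0.2,"offset": [-5,0,-0.8],"rot": [0,0,0]}
    - {"jaw": 0.2,"offset": [-5,0,-0.8],"rot": [0,0,0]}
    - {"jaw": 0.2,"offset": [-5,0,-0.8],"rot": [0,0,0]}
    - {"jaw": 0.2,"offset": [-5,0,-0.8],"rot": [0,0,0]}
    - {"jaw": 0.2,"offset": [-4,0,-0.6],"rot": [0,0,0]}

```text
time_s: 7.4
eef_pos: [0.565, 0.0623, 0.0603]
eef_rot: [0.0, -0.485, 0.875, -0.0]
wrist_force: [-1.0, -0.6, -0.1]
opening: 0.203
grasp_force: 0.5
```

Emit:
apply_moves:
  moves:
    - {"jaw": 0.2,"offset": [-4,0,-0.6],"rot": [0,0,0]}
    - {"jaw": 0.2,"offset": [-4,0,-0.6],"rot": [0,0,0]}
    - {"jaw": 0.2,"offset": [0,0,0],"rot": [0,0,0]}
    - {"jaw": 0.2,"offset": [0,0,0],"rot": [0,0,0]}
    - {"jaw": 0.2,"offset": [0,0,0],"rot": [0,0,0]}

```text
time_s: 8.02
eef_pos: [0.5692, 0.0688, 0.0615]
eef_rot: [0.0, -0.485, 0.875, -0.0]
wrist_force: [0.7, -0.6, 0.6]
opening: 0.198
grasp_force: 0.3
```

```bash
python3 go.py 0.039 0.062
python3 - <<'E'
from h import *
im,d=ctrl.camera("side");cv2.imwrite("pics/s5.png",cv2.resize(im[100:280,110:330],None,fx=3,fy=3)[...,::-1])
E
```

```text
t 8.025 tcp [0.5692 0.0688 0.0615] xang -122.0 feeder xy 0.042 0.0013 F [ 0.7 -0.6  0.6] open 0.1981787056009249
offset mm [ 3.  -1.3 -0.5]
```

View pics/s5.png

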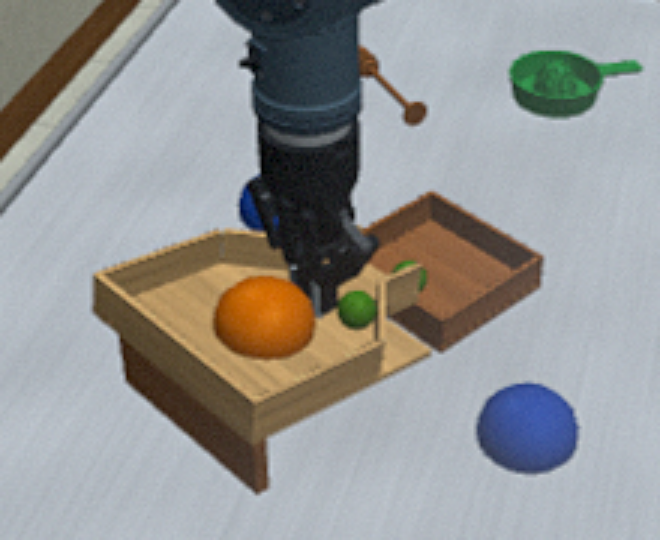

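One lime is already leaving the spout at crop (408,275), and the other, at (357,308), is on its way. I'll wait briefly, then lift away.

Emit:
apply_moves:
  moves:
    - {"jaw": 0.2,"offset": [0,0,0],"rot": [0,0,0]}
    - {"jaw": 0.2,"offset": [0,0,0],"rot": [0,0,0]}
    - {"jaw": 0.2,"offset": [0,0,0],"rot": [0,0,0]}
    - {"jaw": 0.2,"offset": [0,0,0],"rot": [0,0,0]}
    - {"jaw": 0.2,"offset": [0,0,0],"rot": [0,0,0]}

```text
time_s: 8.7
eef_pos: [0.5691, 0.0688, 0.0615]
eef_rot: [0.0, -0.485, 0.875, -0.0]
wrist_force: [1.0, -1.2, 0.2]
opening: 0.197
grasp_force: 0.4
```

Emit:
apply_moves:
  moves:
    - {"jaw": 0.2,"offset": [3,0,0],"rot": [0,0,0]}
    - {"jaw": 0.2,"offset": [0,0,-10],"rot": [0,0,0]}
    - {"jaw": 0.2,"offset": [0,0,-30],"rot": [0,0,0]}
    - {"jaw": 0.2,"offset": [0,0,-50],"rot": [0,0,0]}
    - {"jaw": 0.2,"offset": [0,0,-50],"rot": [0,0,0]}

```text
time_s: 9.32
eef_pos: [0.5664, 0.0662, 0.2026]
eef_rot: [-0.001, -0.485, 0.875, 0.001]
wrist_force: [0.3, 0.2, -1.0]
opening: 0.197
grasp_force: 0.0
```

Emit:
apply_moves:
  moves:
    - {"jaw": 0.2,"offset": [60,0,0],"rot": [0,0,0]}
    - {"jaw": 0.2,"offset": [60,0,0],"rot": [0,0,0]}
    - {"jaw": 0.2,"offset": [60,0,0],"rot": [0,0,0]}
    - {"jaw": 0.2,"offset": [60,0,0],"rot": [0,0,0]}
    - {"jaw": 0.2,"offset": [0,0,0],"rot": [0,0,0]}

```text
time_s: 9.95
eef_pos: [0.441, -0.135, 0.2016]
eef_rot: [-0.003, -0.479, 0.878, -0.002]
wrist_force: [0.7, 0.3, -0.2]
opening: 0.195
grasp_force: 0.0
```

```bash
python3 go.py 0 0.2
python3 - <<'E'
from h import *
im,d=ctrl.camera("top");P=cloud("top",d);h=cv2.cvtColor(im,cv2.COLOR_RGB2HSV);hue=h[...,0]
cv2.imwrite("pics/t6.png",cv2.resize(im[90:270,110:350],None,fx=3,fy=3)[...,::-1])
a=np.radians(58);u=np.array([np.cos(a),np.sin(a)]);l=np.array([-u[1],u[0]]);t=np.array([.548,.0325])
win=np.zeros(hue.shape,bool);win[95:250,165:335]=1
for nm,mm in(("orange",(hue>5)&(hue<16)&(h[...,1]>190)&(h[...,2]>120)&win),("lime",(hue>28)&(hue<60)&(h[...,1]>100)&win)):
    n,L,s,c=cv2.connectedComponentsWithStats(mm.astype(np.uint8))
    for k in range(1,n):
        if s[k,4]>20:
            q=np.nanmean(P[L==k],0);print(nm,c[k].round(),"feeder",((q[:2]-t)@u).round(3),((q[:2]-t)@l).round(3),q[2].round(3))
E
```

```text
t 9.95 tcp [ 0.441  -0.135   0.2016] xang -122.8 feeder xy -0.1988 0.002 F [ 0.7  0.3 -0.2] open 0.19493988537022905
offset mm [-1.988e+02  7.000e-01  1.000e-01]
orange [222. 163.] feeder 0.087 0.004 0.1
lime [292. 203.] feeder -0.119 -0.01 0.033
lime [297. 212.] feeder -0.143 0.002 0.032
```

View pics/t6.png

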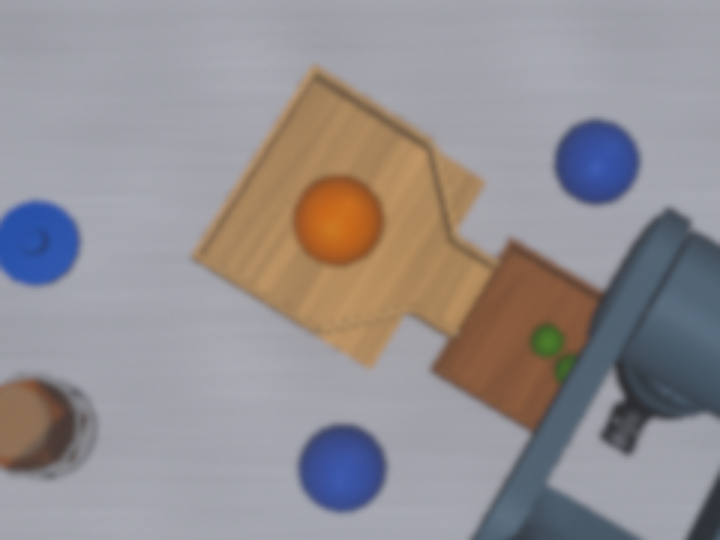

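Both limes are in the tray at crop (547,341) and (568,368). The orange half lies flat on the ramp at (338,220), x ≈ 87 mm. I'll let things settle and hand in.

Emit:
apply_moves:
  moves:
    - {"jaw": 0.2,"offset": [0,0,0],"rot": [0,0,0]}
    - {"jaw": 0.2,"offset": [0,0,0],"rot": [0,0,0]}
    - {"jaw": 0.2,"offset": [0,0,0],"rot": [0,0,0]}
    - {"jaw": 0.2,"offset": [0,0,0],"rot": [0,0,0]}
    - {"jaw": 0.2,"offset": [0,0,0],"rot": [0,0,0]}

```text
time_s: 10.62
eef_pos: [0.4431, -0.1324, 0.2014]
eef_rot: [-0.003, -0.482, 0.876, -0.002]
wrist_force: [-0.3, 0.1, -0.1]
opening: 0.2
grasp_force: 0.0
```

```bash
python3 -c "
from bench import ctrl
print(ctrl.hand_in())"
```

```text
the job is handed in; nothing more can be done
None
```

I handed the job in at about 10.6 s: the last picture shows both limes in the catch tray and the orange half cut face down on the ramp about 87 mm uphill of the throat, and the arm kept clear of the jar, squeezer, dipper and lid; the hand-in gave no verdict.

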